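# Sweep the jaggery off the board into the tray

### The job

Sweep the four brown lumps of jaggery across the wooden board with your fingertips and over its edge into the steel tray that stands against it, so that all four end up fully inside the tray. Do not pick any lump up, and leave the little steel bowl on the board and everything else on the counter where it stands.

Things in the scene. Friction and masses are not known exactly. Their poses are not given: they have to be found in the camera images.
- board: Light wooden chopping board with a short dark inlaid stripe near its robot-side edge: 240 mm along its x, 260 mm along its y, 24 mm thick, heavy on rubber feet, does not slide. Origin: centre of its underside, on the granite. z up; its x points roughly away from the robot.
- tray: Shallow open steel tray, 260 mm along its x, 160 mm along its y, rim 20 mm high (4 mm below the board's top), walls and floor 3 mm thick. It stands on the granite with its long side 2 mm from either the +y or the -y edge of the board (varies), its sides parallel to the board's, and does not slide. Origin: centre of its underside.
- lump0_center (a point): Brown jaggery lump, about 31 x 25 mm and 18 mm high (corners at most 19 mm from its upright middle line), about 20 g, loose, lying flat on the board. Point: its centre, 9 mm above its underside.
- lump1_center (a point): Brown jaggery lump, about 31 x 25 mm and 18 mm high (corners at most 19 mm from its upright middle line), about 20 g, loose, lying flat on the board. Point: its centre, 9 mm above its underside.
- lump2_center (a point): Brown jaggery lump, about 31 x 25 mm and 18 mm high (corners at most 19 mm from its upright middle line), about 20 g, loose, lying flat on the board. Point: its centre, 9 mm above its underside.
- lump3_center (a point): Brown jaggery lump, about 31 x 25 mm and 18 mm high (corners at most 19 mm from its upright middle line), about 20 g, loose, lying flat on the board. Point: its centre, 9 mm above its underside.
- katori: Small open steel bowl standing on the board's far half (its +x side), 70 mm across the rim, 30 mm high, loose. Origin: centre of its underside.
- davara: Wide low steel saucer-cup, 104 mm across, 28 mm high, on the granite beside the board, on the side away from the tray; the tumbler stands in it. Loose. Origin: centre of its underside.
- tumbler: Steel tumbler standing in the davara, 72 mm across the rim, 78 mm high, its top 82 mm above the granite. Loose. Origin: centre of its underside.
- whisk: Green silicone whisk lying on the granite to the robot's right, 250 mm long, 60 mm wide, 16 mm high, along its x. Loose. Origin: on its underside, near where handle (-x) and wires (+x) meet.
- jar: Amber glass jar with a steel cap on the granite to the left, before the gas hob, 64 mm across, 85 mm high. Loose. Origin: centre of its underside.

How it is judged:
By the outcome, as a careful person would: the job done as asked, in the order asked, and still so for the second after the job is handed in, with the robot touching nothing.
It also fails if it takes over 69 s, if anything falls off the work surface, if the arm or the gripper's body presses on something with over 40 N, if the wrist force passes 120 N, or if a joint passes its speed limit or range.

### The arm

A 7-joint arm with a two-finger parallel gripper is mounted at the origin on the work surface. World frame = base frame: x ahead of the robot, y to its left, z up, the work surface at z = 0. Lengths are in m, angles in rad, forces in N, time in s.
With the tool pointing down it reaches from about 0.425 to 0.95 m from the base axis. Payload 16.7 kg.
Tool frame: the origin (TCP) lies on the mounting face of the last link; the fingertips stand 199 mm ahead of it and the grasp point (between the pads) lies 180 mm ahead of it; z points along the fingers, y is the direction in which the jaws open and shut (so a half turn about z gives the same grasp; the last joint's range is limited). The gripper opens to 94 mm and grips with 3 to 60 N. Pads are 16 mm wide; open, the fingers measure 119 mm over their backs; the gripper's body (75 mm by 177 mm) begins 78 mm behind the grasp point.
Start: joints at [-1.399, 0.426, 0.074, 1.606, -0.034, 1.111, -0.067], TCP at [0.213, 0.641, 0.405] pointing down, gripper open.
Joint ranges: [-2.85, 2.85], [-0.5, 2.14], [-1.23, 1.37], [0.21, 2.46], [-1.02, 4.16], [0.16, 2.05], [-2.73, 2.73]. Speed limits (rad/s): [1.89, 1.89, 2.39, 2.39, 3.01, 3.01, 3.01].

### API

Orientations are given as a unit quaternion [x, y, z, w].
In Python, from workcell import manip gives the robot as it stands. The module is installed in compiled form; this text tells all that it offers.
- The arm moves only by the tool jog_arm, never from a script. Its argument "increments" is one flat list of numbers, 5 for each row, row after row: the shift along the world's x, y, z in units of 25 mm (1.0 is 25 mm), then the turn about the world's z in degrees, then the gripper command: -1 is fully open, 1 is shut, values between are in proportion. In form: [dx, dy, dz, spin, jaw, dx, dy, dz, spin, jaw, ...]. A call has 1 to 20 rows; each row shifts and turns the pose as measured when the row begins; what a row does not reach is not made up. A row lasts 1/8 s, in which the tool goes at most 62.5 mm and 10.7 degrees, less where a joint would pass 70% of its speed; a pose out of reach is approached as far as the arm can. A call is refused whole if a number of a shift passes 1 or a number of a turn 10.7, either way. A call with a gripper value outside its range is refused whole. The fingers move at their own pace and stop on an object; the grip force is fixed at half the most. Time passes only in rows, so rows that do not move let the fingers close. It gives the time, the measured TCP pose, the force and the opening at its end, in the units of the state.
- manip.read_state(): the state, without advancing time (a new reading comes with each control period).
- manip.grab_frame(name): name is "scene" or "top" or "wrist"; returns a dict with "image" (384x512x3 uint8, red, green, blue), "mtx" (3x3 intrinsics, pixels), "cam_to_world" (4x4, takes a point from camera to world coordinates). Camera axes: x right, y down, z forward; pixel columns grow to the right and rows downward; lengths in m; the calibration is good to about 2 mm. A picture is of the moment at which its call begins. There is no depth.
- manip.close_job(): hands the job in, once; it reports no verdict.
The state is a dict: "clock": time; "qpos": joint angles; "dq": joint speeds; "joint_efforts": joint torques, N m; "ee_pos": TCP position; "tcp_rot": TCP orientation; "force": force on the tool from outside, world axes, zero at the start; "wrist_torque": the same for the moment, N m; "grip_width": finger opening in m.
Only numpy, scipy, OpenCV 4.12 (cv2) and the standard library are available. Lean on these libraries where they do the work, as an engineer would, in place of code of your own. Each camera call takes 0.05 s, during which the arm holds its last target.

## Working session

There is one attempt and no reset: what is moved stays moved. The work goes in short steps, Python scripts to look and compute and a tool call to move; the robot and the scene stay as the last step left them, time stands still between calls to the robot, and variables do not carry over. Pictures are saved under pics/ and viewed, and the job is handed in when it is done.

Besides the shell and the picture viewer there is one more tool, called after "Call:" as name(argument=value, ...) on one line, values as JSON. jog_arm: Moves the arm, as the interface text tells. Its arguments: {"type":"object","properties":{"increments":{"type":"array","items":{"type":"number"}}},"required":["increments"]}

```bash
mkdir -p pics
python3 - <<'E'
from workcell import manip
import cv2,json,numpy as np
s=manip.read_state(); print({k:np.round(v,3).tolist() for k,v in s.items()})
for n in ["scene","top","wrist"]:
    f=manip.grab_frame(n); cv2.imwrite(f"pics/{n}0.png",f["image"][:,:,::-1]); np.savez(f"{n}0.npz",**f)
    print(n,np.round(f["mtx"],1).tolist(),np.round(f["cam_to_world"],3).tolist())
E
```

```text
{'clock': 0.0, 'qpos': [-1.4, 0.427, 0.074, 1.607, -0.034, 1.111, -0.067], 'dq': [-0.0, 0.001, -0.001, 0.0, -0.0, 0.0, 0.0], 'joint_efforts': [0.0, -93.58, 3.666, -45.422, -0.049, 0.02, 0.0], 'ee_pos': [0.213, 0.64, 0.404], 'tcp_rot': [0.16, 0.987, -0.001, -0.0], 'force': [0.054, 0.249, 0.142], 'wrist_torque': [0.031, -0.007, 0.027], 'grip_width': 0.094}
scene [[389.7, 0.0, 253.3], [0.0, 389.7, 188.1], [0.0, 0.0, 1.0]] [[-0.517, 0.699, -0.494, 1.096], [0.856, 0.423, -0.297, 0.308], [0.002, -0.576, -0.817, 0.968], [0.0, 0.0, 0.0, 1.0]]
top [[392.9, 0.0, 249.2], [0.0, 392.9, 201.7], [0.0, 0.0, 1.0]] [[-0.016, -0.995, 0.098, 0.424], [-1.0, 0.015, -0.013, -0.019], [0.012, -0.098, -0.995, 1.307], [0.0, 0.0, 0.0, 1.0]]
wrist [[291.0, 0.0, 257.1], [0.0, 291.0, 195.2], [0.0, 0.0, 1.0]] [[0.316, 0.916, 0.247, 0.14], [0.949, -0.304, -0.085, 0.664], [-0.003, 0.261, -0.965, 0.385], [0.0, 0.0, 0.0, 1.0]]
```

View pics/top0.png

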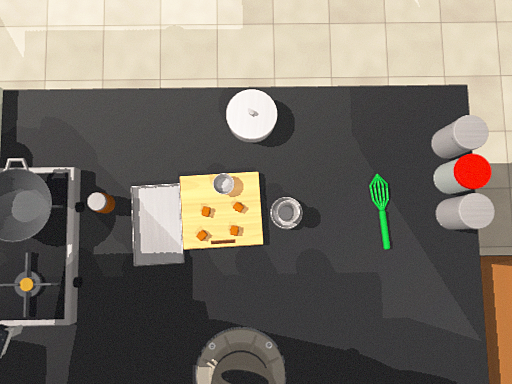

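View pics/scene0.png

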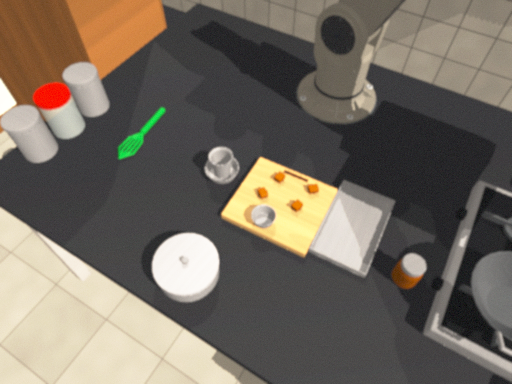

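```bash
python3 - <<'E'
import cv2
i=cv2.imread("pics/top0.png"); c=i[70:290,120:400]
cv2.imwrite("pics/topcrop0.png",cv2.resize(c[:, :200],None,fx=2.7,fy=2.7,interpolation=cv2.INTER_CUBIC)[:600])
E
python3 - <<'E'
import cv2
i=cv2.imread("pics/top0.png"); c=i[160:275,125:275]
c=cv2.resize(c,None,fx=5,fy=5,interpolation=cv2.INTER_CUBIC)
for k in range(0,150,10):
    cv2.putText(c,str(125+k),(k*5,8),0,.3,(0,0,255),1); cv2.line(c,(k*5,0),(k*5,575),(255,200,0),1) if k%50==25 else 0
for k in range(0,115,10):
    cv2.putText(c,str(160+k),(0,k*5+4),0,.3,(0,0,255),1)
cv2.imwrite("pics/topcrop1.png",c)
E
```

```text
(no output)
```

View pics/topcrop1.png

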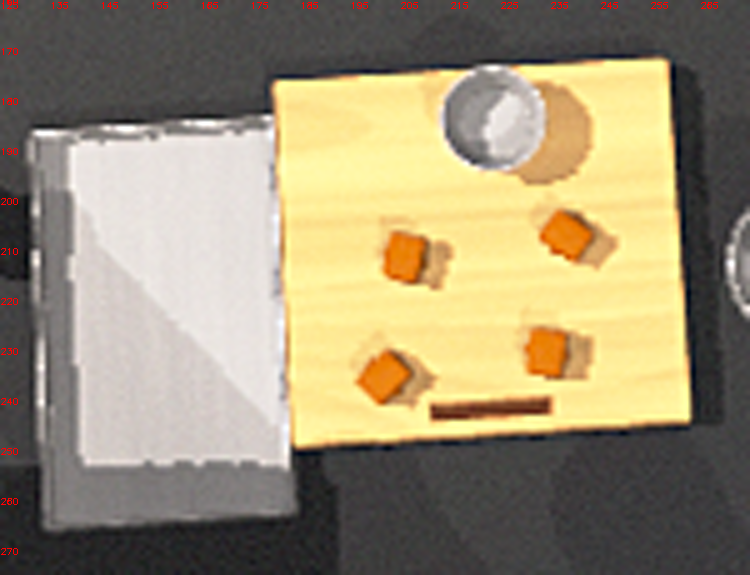

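```bash
cat > h.py <<'E'
import numpy as np
def p2w(f,u,v,z):
    d=np.linalg.inv(f["mtx"])@[u,v,1]; T=f["cam_to_world"]; d=T[:3,:3]@d; o=T[:3,3]
    return o+d*(z-o[2])/d[2]
E
python3 - <<'E'
import numpy as np
from h import *
f=np.load("top0.npz")
P=dict(bFL=(273,82,.024),bFR=(668,58,.024),bNR=(691,424,.024),bNL=(294,447,.024),
A=(404,256,.04),B=(567,234,.04),C=(547,351,.04),D=(384,376,.04),kat=(494,118,.054),
tFL=(31,131,.02),tNL=(46,530,.02),tNR=(297,513,.02))
for k,(a,b,z) in P.items(): print(k,np.round(p2w(f,125+a/5-.0,160+b/5,z),3))
print(p2w(f,286,212,.028),p2w(f,97,202,.085))
b=[p2w(f,125+P[k][0]/5,160+P[k][1]/5,.024)[:2] for k in("bFL","bFR","bNR","bNL")]
print(np.mean(b,0))
for i,j in((1,0),(2,3),(3,0),(2,1)):
    d=b[j]-b[i]; print(np.linalg.norm(d),np.degrees(np.arctan2(d[1],d[0])))
c=np.mean(b,0);th=np.radians(3.4)
E
```

```text
bFL [0.637 0.191 0.024]
bFR [ 0.65  -0.069  0.024]
bNR [ 0.409 -0.08   0.024]
bNL [0.398 0.177 0.024]
A [0.52  0.104 0.04 ]
B [ 0.533 -0.001  0.04 ]
C [0.457 0.013 0.04 ]
D [0.443 0.117 0.04 ]
kat [0.607 0.045 0.054]
tFL [0.608 0.351 0.02 ]
tNL [0.348 0.338 0.02 ]
tNR [0.356 0.176 0.02 ]
[ 0.51422328 -0.15618369  0.028     ] [0.55022861 0.43752431 0.085     ]
[0.52354523 0.05491379]
0.2609094850849311 92.72552500328284
0.2574871417992805 92.37459547648633
0.23945761798604775 3.3258011578769007
0.2410232931774214 2.5071867465852153
```

Call:
jog_arm(increments=[0.45, -1, -0.15, -3.4, 0.7, 0.45, -1, -0.15, -3.4, 0.7, 0.45, -1, -0.15, -3.4, 0.7, 0.45, -1, -0.15, -3.4, 0.7, 0.45, -1, -0.15, -3.4, 0.7, 0.45, -1, -0.15, -3.4, 0.7, 0.45, -1, -0.15, -3.4, 0.7, 0.45, -1, -0.15, -3.4, 0.7, 0.45, -1, -0.15, -3.4, 0.7, 0.45, -1, -0.15, -3.4, 0.7, 0.45, -1, -0.15, -3.4, 0.7, 0.45, -1, -0.15, -3.4, 0.7, 0.45, -1, -0.15, -3.4, 0.7, 0.45, -1, -0.15, -3.4, 0.7, 0.45, -1, -0.15, -3.4, 0.7, 0.45, -1, -0.15, -3.4, 0.7, 0.45, -1, -0.15, -3.4, 0.7, 0.45, -1, -0.15, -3.4, 0.7, 0.45, -1, -0.15, -3.4, 0.7, 0.45, -1, -0.15, -3.4, 0.7])

```text
clock: 2.65
ee_pos: [0.4471, 0.1137, 0.3236]
tcp_rot: [0.707, 0.708, -0.001, -0.001]
force: [0.3, -0.4, -0.8]
grip_width: 0.0138
```

Call:
jog_arm(increments=[0, -0.7, 0, 2.8, 0.7, 0, -0.7, 0, 0, 0.7, 0, 0, -0.9, 0, 0.7, 0, 0, -0.9, 0, 0.7, 0, 0, -0.9, 0, 0.7, 0, 0, -0.6, 0, 0.7, 0, 0, 0, 0, 0.7])

```text
clock: 3.52
ee_pos: [0.449, 0.0686, 0.2382]
tcp_rot: [0.696, 0.718, -0.001, 0.001]
force: [0.2, -0.0, 0.2]
grip_width: 0.0143
```

Run:
```python
from workcell import manip
import cv2,numpy as np
s=manip.read_state(); print(s["clock"],s["ee_pos"],s["tcp_rot"],s["force"],s["qpos"])
f=manip.grab_frame("wrist"); cv2.imwrite("pics/wrist1.png",f["image"][:,:,::-1])
f=manip.grab_frame("scene"); cv2.imwrite("pics/scene1.png",cv2.resize(f["image"][130:290,180:420,::-1],None,fx=3,fy=3,interpolation=2))
```

```text
3.525 [0.44900754 0.06864752 0.23816813] [ 6.95580444e-01  7.18447672e-01 -7.17760319e-04  5.22964438e-04] [ 0.15411458 -0.01214959  0.22190708] [-0.71089998  0.34676351  0.49067922  2.25069661 -0.28375494  0.60192566
  0.02305725]
```

View pics/wrist1.png

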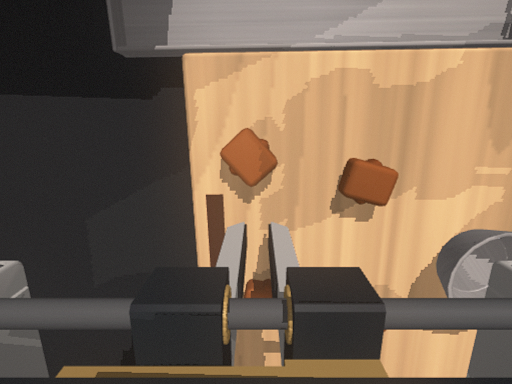

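View pics/scene1.png

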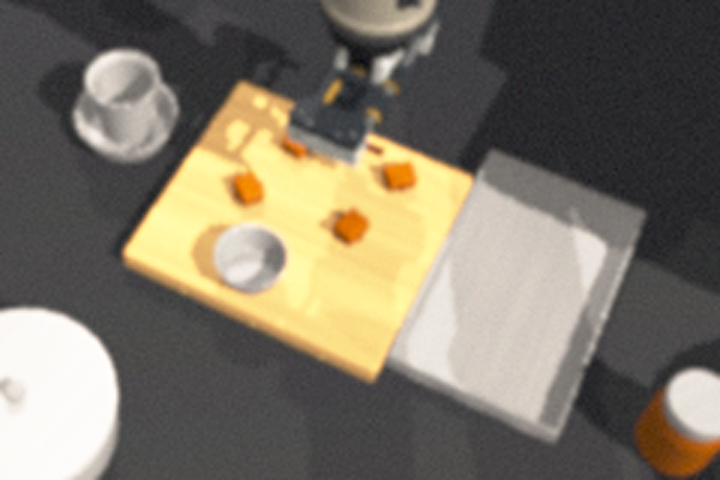

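Call:
jog_arm(increments=[-0.16, 0, -0.35, 0, 0.7, 0, 0, 0, 0, 0.7, -0.02, 0.5, 0, 0, 0.7, -0.02, 0.5, 0, 0, 0.7, -0.02, 0.5, 0, 0, 0.7, -0.02, 0.5, 0, 0, 0.7, -0.02, 0.5, 0, 0, 0.7, -0.02, 0.5, 0, 0, 0.7])

```text
clock: 4.62
ee_pos: [0.4422, 0.15, 0.2315]
tcp_rot: [0.695, 0.719, 0.002, 0.001]
force: [-0.2, -0.5, -1.2]
grip_width: 0.0142
```

```bash
cat > look.py <<'E'
import sys,cv2,numpy as np
from workcell import manip
n=sys.argv[1]; s=manip.read_state(); print(s["clock"],np.round(s["ee_pos"],4),np.round(s["force"],1))
f=manip.grab_frame("wrist")["image"][:,:,::-1]
g=manip.grab_frame("scene")["image"][130:290,180:420,::-1]
cv2.imwrite(f"pics/{n}.png",np.hstack([cv2.resize(f,(400,300)),cv2.resize(g,(400,300),interpolation=2)[:,:400]]))
E
python3 look.py l2
```

```text
4.625 [0.4422 0.15   0.2315] [-0.2 -0.5 -1.2]
```

View pics/l2.png

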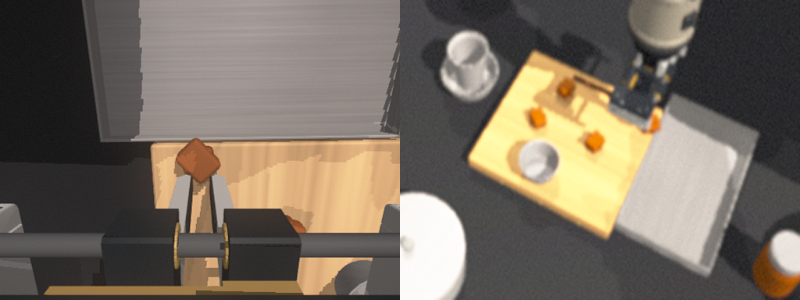

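Call:
jog_arm(increments=[-0.02, 0.5, -0.05, 0, 0.7, -0.02, 0.5, 0, 0, 0.7, -0.02, 0.5, 0, 0, 0.7, -0.02, 0.5, 0, 0, 0.7, -0.02, 0.4, 0, 0, 0.7, 0, 0, 0, 0, 0.7])

```text
clock: 5.48
ee_pos: [0.4395, 0.2147, 0.2301]
tcp_rot: [0.695, 0.719, 0.002, 0.001]
force: [-0.7, -0.2, 0.2]
grip_width: 0.0141
```

```bash
python3 look.py l3
```

```text
5.475 [0.4395 0.2147 0.2301] [-0.7 -0.2  0.2]
```

View pics/l3.png

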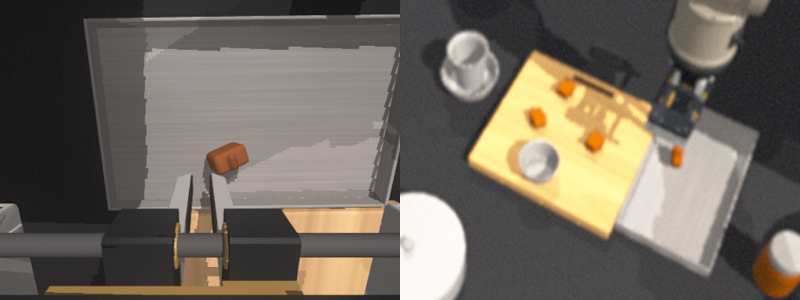

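Call:
jog_arm(increments=[0.6, 0, -0.4, 0, 0.7, 0, 0, -0.32, 0, 0.7, 0, 0.5, 0, 0, 0.7, -0.02, 0.5, 0, 0, 0.7, -0.02, 0.5, 0, 0, 0.7, -0.02, 0.5, 0, 0, 0.7, 0, 0, 0, 0, 0.7, 0, -0.3, 1, 0, 0.7, 0, -0.5, 1, 0, 0.7, 0, 0, 0.3, 0, 0.7])

```text
clock: 6.82
ee_pos: [0.4523, 0.2465, 0.2697]
tcp_rot: [0.695, 0.719, 0.001, 0.001]
force: [-0.8, 0.4, -0.4]
grip_width: 0.0142
```

```bash
python3 look.py l4
```

```text
6.825 [0.4523 0.2465 0.2697] [-0.8  0.4 -0.4]
```

View pics/l4.png

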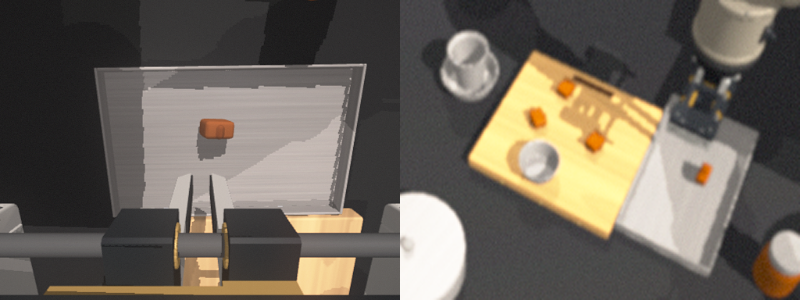

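Call:
jog_arm(increments=[0.34, -0.9, 0, 0, 0.7, 0.34, -0.9, 0, 0, 0.7, 0.34, -0.9, 0, 0, 0.7, 0.34, -0.9, 0, 0, 0.7, 0.34, -0.9, 0, 0, 0.7, 0.34, -0.9, 0, 0, 0.7, 0.34, -0.9, 0, 0, 0.7, 0.34, -0.9, 0, 0, 0.7, 0, 0, 0, 0, 0.7, 0, 0, 0, 0, 0.7])

```text
clock: 8.18
ee_pos: [0.52, 0.0674, 0.2596]
tcp_rot: [0.692, 0.722, -0.004, -0.001]
force: [-0.3, 0.4, 0.3]
grip_width: 0.014
```

```bash
python3 look.py l5
```

```text
8.175 [0.52   0.0674 0.2596] [-0.3  0.4  0.3]
```

View pics/l5.png

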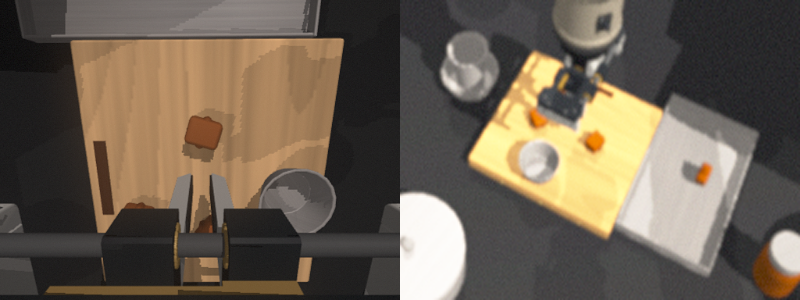

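Call:
jog_arm(increments=[0, -0.35, -0.6, 0, 0.7, 0, 0, -0.58, 0, 0.7, 0, 0, 0, 0, 0.7, -0.02, 0.5, 0, 0, 0.7, -0.02, 0.5, 0, 0, 0.7, -0.02, 0.5, 0, 0, 0.7, -0.02, 0.5, 0, 0, 0.7, -0.02, 0.5, 0, 0, 0.7, -0.02, 0.5, 0, 0, 0.7, -0.02, 0.5, 0, 0, 0.7])

```text
clock: 9.52
ee_pos: [0.5157, 0.1538, 0.2283]
tcp_rot: [0.691, 0.723, -0.003, -0.001]
force: [0.4, -0.4, 0.9]
grip_width: 0.0142
```

```bash
python3 look.py l6
```

```text
9.525 [0.5157 0.1538 0.2283] [ 0.4 -0.4  0.9]
```

View pics/l6.png

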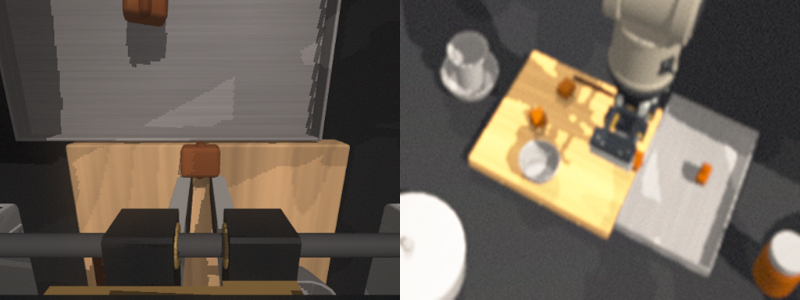

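Call:
jog_arm(increments=[-0.02, 0.5, 0.05, 0, 0.7, -0.02, 0.5, 0, 0, 0.7, -0.02, 0.5, 0, 0, 0.7, -0.02, 0.5, 0, 0, 0.7, -0.02, 0.3, 0, 0, 0.7, 0, 0, 0, 0, 0.7])

```text
clock: 10.38
ee_pos: [0.5129, 0.216, 0.2295]
tcp_rot: [0.69, 0.724, -0.003, -0.001]
force: [-0.2, 0.6, -0.4]
grip_width: 0.014
```

```bash
python3 look.py l7
```

```text
10.375 [0.5129 0.216  0.2295] [-0.2  0.6 -0.4]
```

View pics/l7.png

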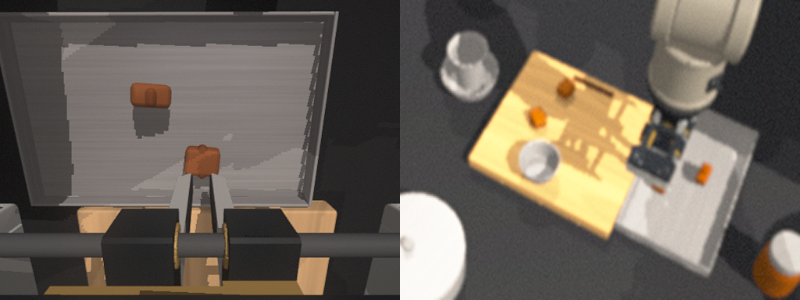

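Call:
jog_arm(increments=[0, -0.4, 0, 0, 0.7, 0, 0, 0, 0, 0.7, 0, 0, -0.35, 0, 0.7, 0, 0, -0.3, 0, 0.7])

```text
clock: 10.98
ee_pos: [0.5133, 0.203, 0.2128]
tcp_rot: [0.691, 0.723, -0.003, -0.001]
force: [-0.9, 0.9, -0.4]
grip_width: 0.0141
```

```bash
python3 look.py l8
```

```text
10.975 [0.5133 0.203  0.2128] [-0.9  0.9 -0.4]
```

View pics/l8.png

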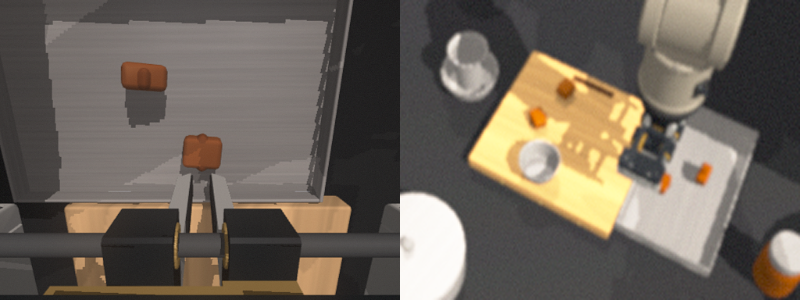

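Call:
jog_arm(increments=[0, 0.5, 0, 0, 0.7, 0, 0.5, 0, 0, 0.7, 0, 0.5, 0, 0, 0.7, 0, 0.5, 0, 0, 0.7, 0, 0.5, 0, 0, 0.7, 0, 0, 0, 0, 0.7, 0, -0.3, 1, 0, 0.7, 0, -0.5, 1, 0, 0.7, -0.2, -0.9, 0.4, 0, 0.7, -0.2, -0.9, 0, 0, 0.7, -0.2, -0.9, 0, 0, 0.7, -0.2, -0.9, 0, 0, 0.7, -0.2, -0.9, 0, 0, 0.7, -0.2, -0.9, 0, 0, 0.7, -0.2, -0.9, 0, 0, 0.7, -0.2, -0.9, 0, 0, 0.7, -0.2, -0.9, 0, 0, 0.7, -0.2, -0.9, 0, 0, 0.7, 0, 0, 0, 0, 0.7])

```text
clock: 13.45
ee_pos: [0.4559, 0.0078, 0.2704]
tcp_rot: [0.692, 0.722, -0.006, -0.002]
force: [0.4, 0.6, 0.2]
grip_width: 0.0142
```

```bash
python3 look.py l9
```

```text
13.45 [0.4559 0.0078 0.2704] [0.4 0.6 0.2]
```

View pics/l9.png

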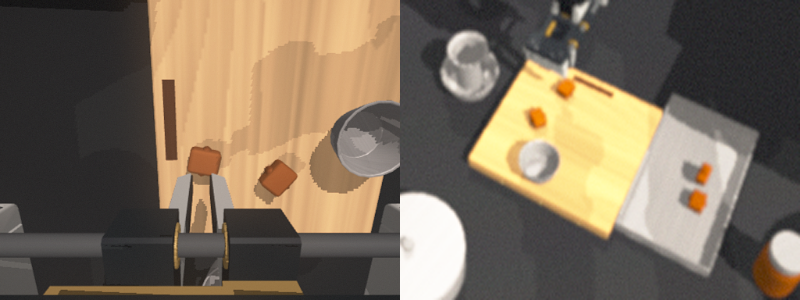

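Call:
jog_arm(increments=[0.05, -0.8, 0, 0, 0.7, 0.05, -0.8, 0, 0, 0.7, 0, 0, 0, 0, 0.7, 0, 0, -0.8, 0, 0.7, 0, 0, -0.7, 0, 0.7, 0, 0, 0, 0, 0.7])

```text
clock: 14.3
ee_pos: [0.4603, -0.0256, 0.2317]
tcp_rot: [0.688, 0.725, -0.005, -0.002]
force: [-0.3, -0.1, -0.8]
grip_width: 0.0141
```

```bash
python3 look.py l10
```

```text
14.3 [ 0.4603 -0.0256  0.2317] [-0.3 -0.1 -0.8]
```

View pics/l10.png

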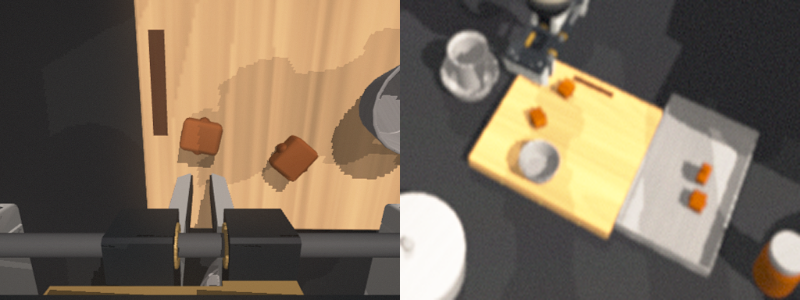

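Call:
jog_arm(increments=[-0.02, 0.5, -0.08, 0, 0.7, -0.02, 0.5, 0, 0, 0.7, -0.02, 0.5, 0, 0, 0.7, -0.02, 0.5, 0, 0, 0.7, -0.02, 0.5, 0, 0, 0.7, -0.02, 0.5, 0, 0, 0.7, -0.02, 0.5, 0, 0, 0.7])

```text
clock: 15.28
ee_pos: [0.4573, 0.0687, 0.2321]
tcp_rot: [0.688, 0.726, -0.003, -0.001]
force: [0.2, -0.4, 0.6]
grip_width: 0.0139
```

```bash
python3 look.py l11
```

```text
15.275 [0.4573 0.0687 0.2321] [ 0.2 -0.4  0.6]
```

View pics/l11.png

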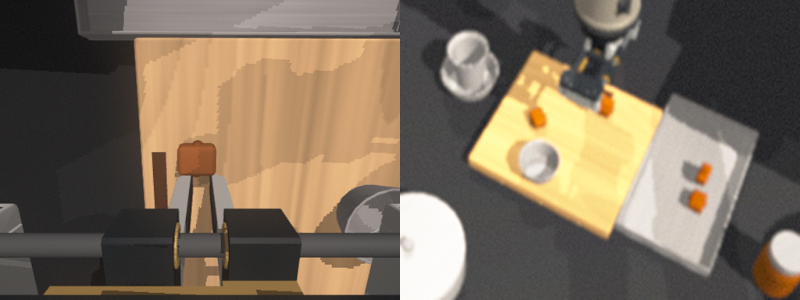

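Call:
jog_arm(increments=[-0.03, 0.5, -0.08, 0, 0.7, -0.03, 0.5, 0, 0, 0.7, -0.03, 0.5, 0, 0, 0.7, -0.03, 0.5, 0, 0, 0.7, -0.03, 0.5, 0, 0, 0.7, -0.03, 0.5, 0, 0, 0.7, -0.03, 0.5, 0, 0, 0.7, -0.03, 0.5, 0, 0, 0.7, -0.03, 0.5, 0, 0, 0.7, -0.03, 0.5, 0, 0, 0.7, -0.03, 0.4, 0, 0, 0.7, 0, 0, 0, 0, 0.7])

```text
clock: 16.88
ee_pos: [0.4483, 0.2139, 0.2299]
tcp_rot: [0.687, 0.726, -0.003, -0.001]
force: [0.5, -0.8, -0.4]
grip_width: 0.0141
```

```bash
python3 look.py l12
```

```text
16.875 [0.4483 0.2139 0.2299] [ 0.5 -0.8 -0.4]
```

View pics/l12.png

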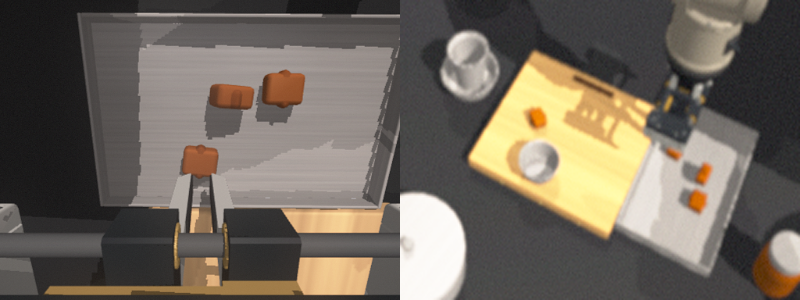

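Call:
jog_arm(increments=[0, -0.4, 0, 0, 0.7, 0, 0, 0, 0, 0.7, 0, 0, -0.35, 0, 0.7, 0, 0, -0.3, 0, 0.7, 0, 0.5, 0, 0, 0.7, 0, 0.5, 0, 0, 0.7, 0, 0.4, 0, 0, 0.7, 0, 0, 0, 0, 0.7, 0, -0.2, 1, 0, 0.7, 0, -0.2, 1, 0, 0.7, 0, 0, 0.6, 0, 0.7])

```text
clock: 18.35
ee_pos: [0.4478, 0.2289, 0.2782]
tcp_rot: [0.688, 0.726, -0.005, -0.001]
force: [-0.4, 0.5, 0.1]
grip_width: 0.0138
```

Call:
jog_arm(increments=[0.28, -0.9, 0, 0, 0.7, 0.28, -0.9, 0, 0, 0.7, 0.28, -0.9, 0, 0, 0.7, 0.28, -0.9, 0, 0, 0.7, 0.28, -0.9, 0, 0, 0.7, 0.28, -0.9, 0, 0, 0.7, 0.28, -0.9, 0, 0, 0.7, 0.28, -0.9, 0, 0, 0.7, 0.28, -0.9, 0, 0, 0.7, 0.28, -0.9, 0, 0, 0.7, 0.28, -0.9, 0, 0, 0.7, 0, 0, 0, 0, 0.7])

```text
clock: 19.85
ee_pos: [0.5265, -0.0238, 0.2797]
tcp_rot: [0.686, 0.727, -0.003, -0.001]
force: [0.2, -0.0, -0.3]
grip_width: 0.0139
```

```bash
python3 look.py l13
```

```text
19.85 [ 0.5265 -0.0238  0.2797] [ 0.2 -0.  -0.3]
```

View pics/l13.png

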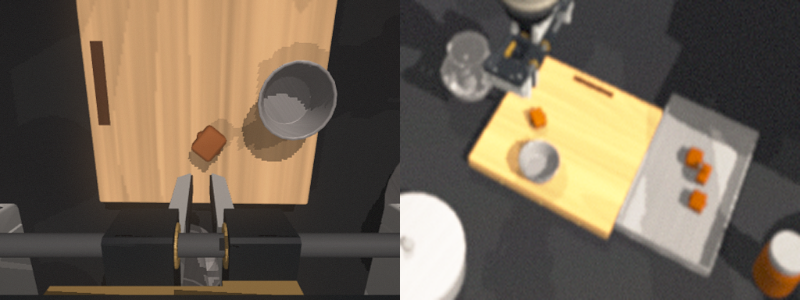

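Call:
jog_arm(increments=[0.27, -0.75, 0, 0, 0.7, 0, 0, -0.8, 0, 0.7, 0, 0, -0.8, 0, 0.7, 0, 0, -0.3, 0, 0.7, 0, 0, 0, 0, 0.7])

```text
clock: 20.58
ee_pos: [0.5329, -0.036, 0.2311]
tcp_rot: [0.683, 0.73, -0.002, -0.002]
force: [-0.1, 0.1, -0.3]
grip_width: 0.0144
```

```bash
python3 look.py l14
```

```text
20.575 [ 0.5329 -0.036   0.2311] [-0.1  0.1 -0.3]
```

View pics/l14.png

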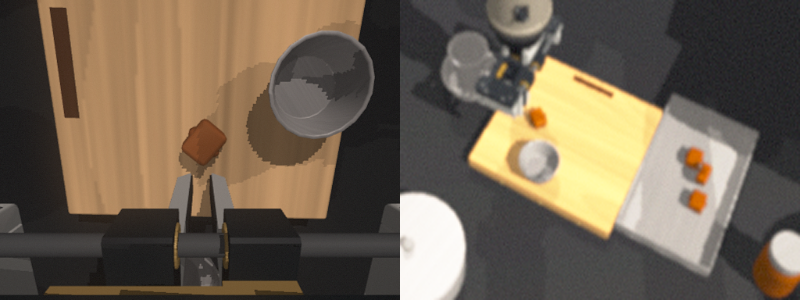

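Call:
jog_arm(increments=[-0.04, 0.5, -0.05, 0, 0.7, -0.04, 0.5, 0, 0, 0.7, -0.04, 0.5, 0, 0, 0.7, -0.04, 0.5, 0, 0, 0.7, -0.04, 0.5, 0, 0, 0.7, -0.04, 0.5, 0, 0, 0.7])

```text
clock: 21.42
ee_pos: [0.5269, 0.0446, 0.2316]
tcp_rot: [0.683, 0.73, -0.001, -0.001]
force: [0.2, 0.8, -0.4]
grip_width: 0.0138
```

```bash
python3 look.py l15
```

```text
21.425 [0.5269 0.0446 0.2316] [ 0.2  0.8 -0.4]
```

View pics/l15.png

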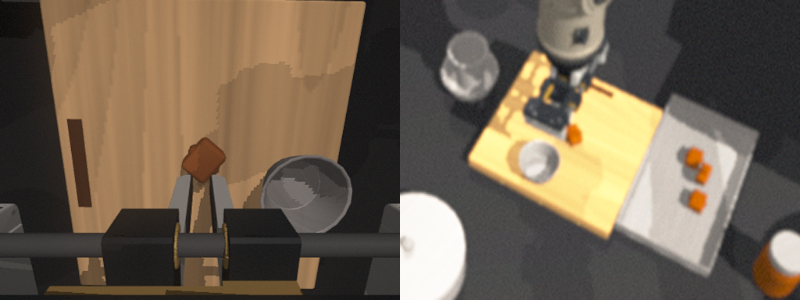

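Call:
jog_arm(increments=[-0.03, 0.5, -0.05, 0, 0.7, -0.03, 0.5, 0, 0, 0.7, -0.03, 0.5, 0, 0, 0.7, -0.03, 0.5, 0, 0, 0.7, -0.03, 0.5, 0, 0, 0.7, -0.03, 0.5, 0, 0, 0.7, -0.03, 0.5, 0, 0, 0.7, -0.03, 0.5, 0, 0, 0.7])

```text
clock: 22.52
ee_pos: [0.5205, 0.1513, 0.2302]
tcp_rot: [0.683, 0.73, -0.001, -0.001]
force: [0.9, -0.3, -0.5]
grip_width: 0.0139
```

```bash
python3 look.py l16
```

```text
22.525 [0.5205 0.1513 0.2302] [ 0.9 -0.3 -0.5]
```

View pics/l16.png

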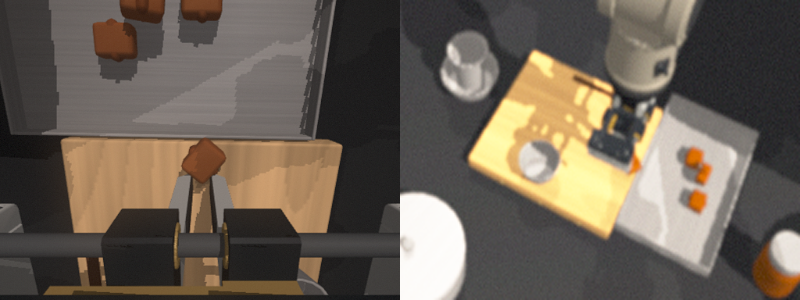

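Call:
jog_arm(increments=[-0.03, 0.5, 0, 0, 0.7, -0.03, 0.5, 0, 0, 0.7, -0.03, 0.5, 0, 0, 0.7, -0.03, 0.5, 0, 0, 0.7, -0.03, 0.4, 0, 0, 0.7, 0, 0, 0, 0, 0.7])

```text
clock: 23.38
ee_pos: [0.5164, 0.2163, 0.2301]
tcp_rot: [0.682, 0.731, -0.001, -0.002]
force: [-0.3, 0.2, 0.4]
grip_width: 0.0141
```

```bash
python3 look.py l17
```

```text
23.375 [0.5164 0.2163 0.2301] [-0.3  0.2  0.4]
```

View pics/l17.png

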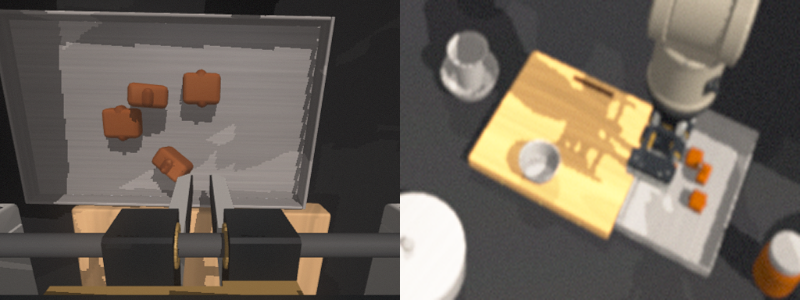

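Call:
jog_arm(increments=[0, -0.2, 0.3, 0, 0.7, 0, -0.3, 0.9, 0, 0.7, 0, -0.3, 1, 0, 0.7, 0, -0.5, 1, 0, 0.7, 0, -0.8, 1, 0, 0.7, 0, -0.9, 0.5, 0, 0.7, 0, -0.9, 0, 0, 0.7, 0, -0.9, 0, 0, 0.7, 0, -0.9, 0, 0, 0.7, 0, 0, 0, 0, 0.7, 0, 0, 0, 0, 0.7])

```text
clock: 24.85
ee_pos: [0.5151, 0.0582, 0.3534]
tcp_rot: [0.686, 0.727, -0.001, -0.002]
force: [-0.6, 0.7, -0.4]
grip_width: 0.0141
```

```bash
python3 look.py l18
python3 - <<'E'
from workcell import manip
import cv2
t=manip.grab_frame("top")["image"][:,:,::-1]
cv2.imwrite("pics/top2.png",cv2.resize(t[160:275,80:320],None,fx=3.3,fy=3.3,interpolation=2))
f=manip.grab_frame("wrist")["image"][:,:,::-1]
cv2.imwrite("pics/wr2.png",cv2.resize(f[:260,50:],None,fx=1.7,fy=1.7,interpolation=2))
E
```

```text
24.85 [0.5151 0.0582 0.3534] [-0.6  0.7 -0.4]
```

View pics/top2.png

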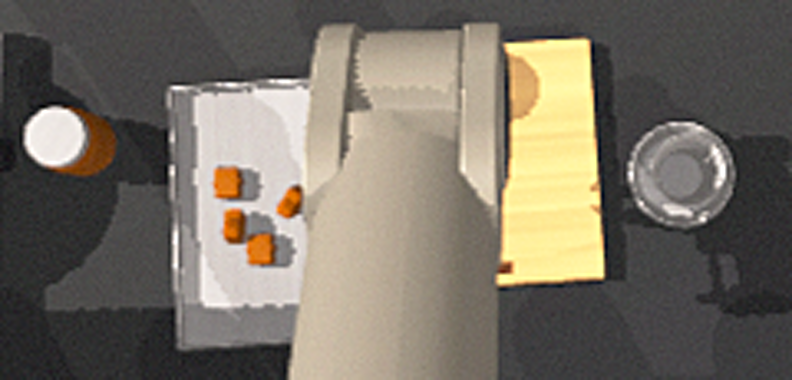

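View pics/wr2.png

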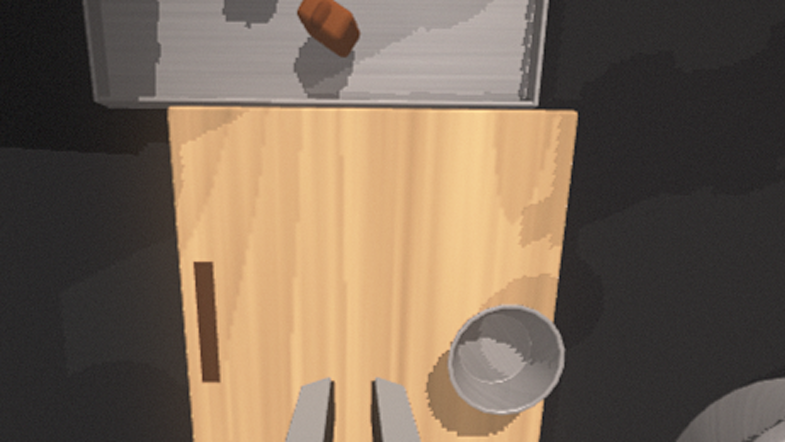

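View pics/l18.png

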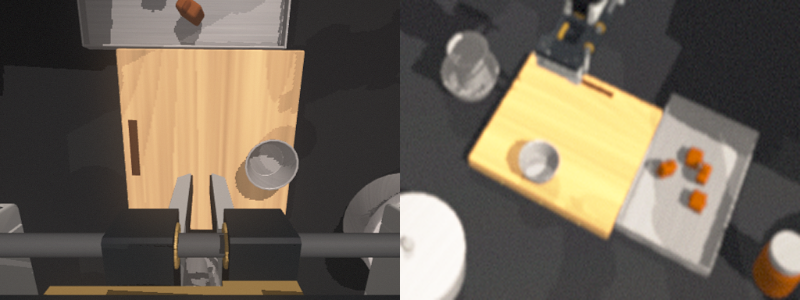

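Run:
```python
from workcell import manip
print(manip.close_job())
```

```text
the job is handed in; nothing more can be done
None
```

All four jaggery lumps are in the steel tray. I swept each one separately across the board and over its +y edge with the fingertips nearly shut, and picked none of them up. I pushed the first three a little deeper into the tray so the later ones had room to land.

- **Lumps:** The last wrist, top and scene pictures show all four on the tray floor, clear of its walls, with nothing left on the board.
- **Other objects:** The bowl, saucer-cup and jar look the same as before. The tumbler was in the arm's shadow in the last scene picture, but the top view showed the saucer-cup unmoved.
- **Robot:** The readings at the end of each move stayed around 1 N, and I handed the job in at about 25 s with the arm raised and touching nothing.

None of my checks failed or disagreed. I judged the final positions by eye and did not measure them again.

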